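Rock a tight locating block out of its fixture

TASK

Slide the orange keeper fully back off the yellow-headed locating block, then take the block by its head and rock it in its slot, leaning it clearly to the left, to the right and to the left again (sideways along the fixture, left as the robot sees it), until it works free of the jaws. Lift it just clear and finish while still holding it upright and still above its slot, its foot about 2 cm above the top of the fixture; leave everything else on the bench where it is.

Things in the scene. Friction and masses are not known exactly. Their poses are not given: they have to be found in the camera images.
- fixture: Blue fixture fixed to the bench, 110 wide (y), 42 mm high, from x = -60 to +115 mm. Origin on its underside below the slot's centre; x along its length away from the robot (yaw within 0.55 rad), y to the left, z up. Open slot, 42 mm wide in y, floor 12 mm above the bench.
- slot_mouth (a point): Centre of the slot's mouth, 42 mm above the bench; axes as the fixture's; rocking is along y (+ = left). In the slot two sprung steel jaws press the block's foot from -x and +x, about 18 N each (2 N per mm), and hold it by friction: a straight pull takes about 30 N, leaning loosens it. In y the foot has 3 mm play each side. It can lean to about 0.18 rad.
- block: Loose locating block, 0.2 kg. Origin under its foot's centre, axes as the fixture's. Steel foot 24 (x) x 36 (y) x 30 mm high, standing on the slot's floor. Yellow head 30 x 30 mm, 30 to 75 mm above the origin: grip its free +y and -y faces. A lug on the head's +x side, 18 mm wide, 33 to 41 mm up, ends 34 mm from the axis, under the keeper.
- block_top (a point): Centre of the top face of the block's head, 75 mm above the block's origin. A clear lean of the block is 0.08 to 0.12 rad (5 to 7 degrees); leaning on its foot's edge it rises about 2 mm at 0.1 rad, so lift a little with every lean.
- keeper (a joint): Orange keeper that slides along the fixture's +x, m: 0 to 0.004 at the start (its blade covers the lug's outer 6 to 10 mm), 0.030 = fully back at its stop; 0.024 or more counts as fully back. It stays where it is left (friction about 2.5 N).
- keeper_post (a point): Black upright post on the keeper, 14 mm diameter, to pinch from above or push: this point is on its axis, 20 mm above the post's foot and 14 mm below its top, 78 mm above the bench; 64 mm in fixture +x from the block's axis when the keeper is at 0.
- wash_bottle: Bystander, leave alone: white plastic bottle with red cap, 56 mm diameter, 150 mm tall. Origin at its underside's centre.
- solder_spool: Bystander, leave alone: grey spool, 56 mm diameter, 48 mm tall. Origin at its underside's centre.
- tape_roll: Bystander, leave alone: blue tape roll lying flat, 84 mm diameter, 24 mm high. Origin at its underside's centre.
- multimeter: Bystander, leave alone: orange and black multimeter lying flat, 75 x 145 x 37 mm. Origin at its underside's centre.
- screw_cup: Bystander, leave alone: blue plastic cup, 70 mm diameter, 60 mm tall. Origin at its underside's centre.
- screwdriver: Bystander, leave alone: screwdriver, about 200 mm long, lying on the bench beyond the fixture. Origin at its underside (middle).
- parts_bin: Bystander, leave alone: empty blue open bin, 100 x 140 x 60 mm. Origin at its underside's centre.
Not all that is in view belongs to the job. Leave any purple or red look-alike of the block alone.

How it is judged:
By the outcome, as a careful person would: the job done as asked, in the order asked, and still so for the second after the job is handed in, while the arm keeps its last pose, push and grip.
It also fails if it takes over 58 s, if anything falls off the work surface, if the arm or the gripper's body presses on something with over 40 N, if the wrist force passes 120 N, or if a joint passes its speed limit or range.

ROBOT

A 6-joint arm with a two-finger parallel gripper is mounted at the origin on the work surface. World frame = base frame: x ahead of the robot, y to its left, z up, the work surface at z = 0. Lengths are in mm, angles in rad, forces in N, time in s.
With the tool pointing down it reaches from about 300 to 775 mm from the base axis. Payload 14.6 kg.
Tool frame: the origin (TCP) lies midway between the tips of the shut fingers; the grasp point (between the pads) lies 19 mm behind it (manip.hold_point_z is the distance from the TCP to the grasp point, in mm); z points along the fingers, y is the direction in which the jaws open and shut (so a half turn about z gives the same grasp; the last joint's range is limited). The gripper opens to 94 mm and grips with 3 to 60 N. Pads are 16 mm wide; open, the fingers measure 119 mm over their backs; the gripper's body (75 mm by 177 mm) begins 78 mm behind the grasp point.
Start: joints at [1.206, 0.3, 1.521, -0, 1.321, -0.067], TCP at [161.377, 525.782, 205.446] pointing down, gripper open.
Joint ranges: [-3.03, 3.03], [-0.79, 2.21], [0.23, 2.52], [-1.04, 4.18], [0, 3.07], [-2.55, 2.55]. Speed limits (rad/s): [2.22, 2.22, 2.57, 3.14, 3.14, 3.14].

INTERFACE

Orientations are given as [roll, pitch, yaw] about the fixed x, y, z axes, in that order (R = Rz(yaw) Ry(pitch) Rx(roll)).
In Python, from cell import manip gives the robot as it stands.
- The arm moves only by the shell command python3 -m crank 'ROWS' [OPENING] [FORCE]. ROWS is JSON, a list of rows, each an object with "offset": the shift along the world's x, y, z in m, a list of three; "spin": the turn about the world's z in degrees. In form: [{"offset": [dx, dy, dz], "spin": spin}, ...]. A call has exactly 8 rows; each row is the pose to reach, as a shift and turn from the pose measured when the call began; what a row does not reach only later rows make up. A row lasts 1/12 s, in which the tool goes at most 41.7 mm and 7.16 degrees, less where a joint would pass 70% of its speed; a pose out of reach is approached as far as the arm can. A call with a gripper value outside its range is refused whole. OPENING is the opening, from 0 (shut) to 1 (fully open), set as the call begins (- or left out, the last holds). The fingers move at their own pace and stop on an object; FORCE is the grip in N (left out, the last holds). Time passes only in rows, so rows that repeat a pose let the fingers close, or fill a call up. It gives the time, the measured TCP pose, the force and the opening at its end, in the units of the state.
- manip.read_state(): the state, without advancing time (a new reading comes with each control period).
- manip.camera(name): name is "scene" or "top" or "wrist"; returns a dict with "pixels" (480x640x3 uint8, red, green, blue), "fx", "fy", "cx", "cy" (pixels), "extrinsics" (4x4, takes a point from world to camera coordinates); the wrist camera has in their place "hand_eye" (4x4, takes a point from camera to tool coordinates, whose origin is the TCP and whose axes are the flange's). Camera axes: x right, y down, z forward; pixel columns grow to the right and rows downward; lengths in mm; the calibration is good to about 2 mm. A picture is of the moment at which its call begins: read the wrist's pose just before it. There is no depth.
- manip.sign_off(): hands the job in, once; it reports no verdict.
Trained networks look in a picture, given as the dict that the camera call returned (one of the last four; its "shot" number tells which), for a name from the list of things; names that differ only in an ending like _2 or _b are one class to them, and where a whole thing is asked for, a point or a joint stands for the part that bears it (a point fixed in the world has none). Each returns a list of dicts, best first, with "conf" (0 to 1); they miss things now and then, are a little off and sometimes report something else, mostly with a low value. They report only what shows in the picture. A call takes as long as a camera call. They do not tell look-alikes from the thing itself.
- manip.search_frame(picture, name): "location" ([x, y, z] in mm, in world coordinates, good to about 4 mm: the middle of the surface that is visible of it).
- manip.masks_of(picture, name): "mask" (480x640 bool, what is visible of it).
The state is a dict: "clock": time; "joints": joint angles; "qd": joint speeds; "effort": joint torques, N m; "eef_pos": TCP position; "eef_rot": TCP orientation; "wrist_force": force on the tool from outside, world axes, zero at the start; "moment": the same for the moment, N m; "finger_gap": finger opening in mm.
Only numpy, scipy, OpenCV 4.12 (cv2) and the standard library are available. Lean on these libraries where they do the work, as an engineer would, in place of code of your own. Each camera call takes 0.05 s, during which the arm holds its last target. There are 200 camera calls.

## Working session

There is one attempt and no reset: what is moved stays moved. The work goes in short steps, Python scripts to look and compute and a shell command to move; the robot and the scene stay as the last step left them, time stands still between calls to the robot, and variables do not carry over. Pictures are saved under pics/ and viewed, about 8 in all and at most 12, crops included, and the job is handed in when it is done.

```bash
mkdir -p pics; cat > h.py <<'E'
import numpy as np, cv2
from cell import manip
from scipy.spatial.transform import Rotation as R
def save(p,name,crop=None,s=1):
    im=p["pixels"][:,:,::-1]
    if crop: x0,y0,x1,y1=crop; im=im[y0:y1,x0:x1]
    cv2.imwrite("pics/"+name,cv2.resize(im,None,fx=s,fy=s,interpolation=cv2.INTER_CUBIC))
def ext(p,st=None):
    if "extrinsics" in p: return np.array(p["extrinsics"])
    T=np.eye(4);T[:3,:3]=R.from_euler("xyz",st["eef_rot"]).as_matrix();T[:3,3]=st["eef_pos"]
    return np.linalg.inv(T@np.array(p["hand_eye"]))
def ray(p,u,v,z,E=None):
    E=ext(p) if E is None else E
    d=E[:3,:3].T@np.array([(u-p["cx"])/p["fx"],(v-p["cy"])/p["fy"],1]); c=-E[:3,:3].T@E[:3,3]
    return c+d*(z-c[2])/d[2]
def proj(p,X,E=None):
    E=ext(p) if E is None else E
    q=E[:3,:3]@np.array(X)+E[:3,3]; return np.array([p["fx"]*q[0]/q[2]+p["cx"],p["fy"]*q[1]/q[2]+p["cy"]])
E
python3 - <<'E'
from h import *
s=manip.read_state(); print(s, manip.hold_point_z)
for n in ("top","scene"):
    p=manip.camera(n); save(p,n+"0.png"); 
    for k in ("block","keeper_post","fixture","keeper"):
        print(n,k,[(np.round(d["location"]),round(d["conf"],2),proj(p,d["location"]).round()) for d in manip.search_frame(p,k)])
E
```

```text
{'clock': 0.0, 'joints': array([ 1.20642194e+00,  3.00479947e-01,  1.52156338e+00, -1.13816769e-05,
        1.32072243e+00, -6.66130099e-02]), 'qd': array([-0.00038777,  0.0017997 , -0.00198458,  0.00115065, -0.00144647,
       -0.00239881]), 'effort': array([-1.65316538e-03, -5.31809556e+01, -3.52733159e+01,  7.07525178e-02,
        2.44310807e-02, -6.58159274e-05]), 'eef_pos': array([161.2783418 , 525.54830771, 204.88897287]), 'eef_rot': array([-3.14042141e+00, -6.70865845e-05,  2.84383406e+00]), 'wrist_force': array([ 0.1640087 ,  0.80133154, -0.18274129]), 'moment': array([ 0.00445461, -0.03376091,  0.01730943]), 'finger_gap': 94.05243087583834} 18.8
top block [(array([364., 161.,  74.]), 0.64, array([276., 304.])), (array([428., -33.,  70.]), 0.64, array([344., 279.])), (array([495., 112.,  88.]), 0.59, array([292., 257.])), (array([354.,  74.,  74.]), 0.48, array([307., 307.])), (array([782., 121.,  26.]), 0.38, array([289., 163.]))]
top keeper_post [(array([553., 100.,  57.]), 0.72, array([297., 237.]))]
top fixture []
top keeper [(array([552., 100.,  60.]), 0.76, array([297., 238.]))]
scene block [(array([363.,  61.,  54.]), 0.89, array([304., 214.])), (array([366., 160.,  47.]), 0.78, array([334., 201.])), (array([ 620., -379.,   35.]), 0.71, array([204., 397.])), (array([500., 110.,  73.]), 0.6, array([356., 228.])), (array([438., -36.,  50.]), 0.58, array([292., 249.]))]
scene keeper_post [(array([558., 102.,  56.]), 0.92, array([371., 247.]))]
scene fixture [(array([554.,  87.,  42.]), 0.93, array([364., 254.]))]
scene keeper [(array([561.,  93.,  60.]), 0.91, array([369., 249.]))]
```

```bash
python3 -m crank --help 2>&1 | head -5; ls
```

```text
invalid input: not JSON, or not a number
h.py
pics
```

```bash
python3 - <<'E'
import cv2
a=cv2.imread("pics/top0.png")[130:370,190:430];b=cv2.imread("pics/scene0.png")
cv2.imwrite("pics/a.png",cv2.resize(a,(600,600),interpolation=cv2.INTER_CUBIC))
E
```

```text
(no output)
```

View pics/a.png

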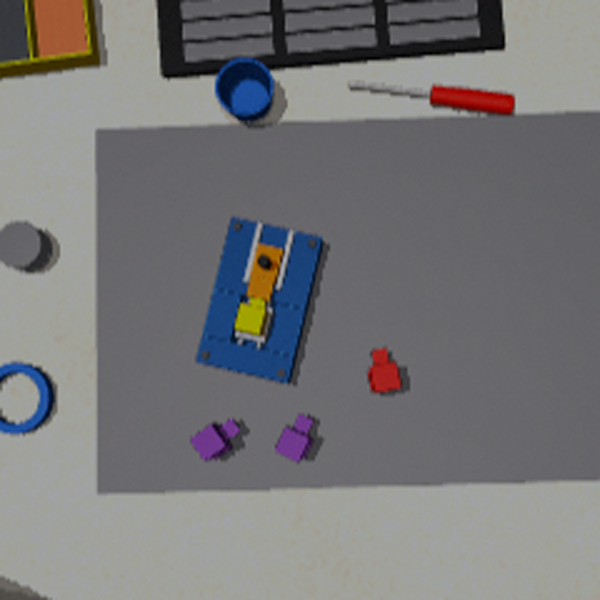

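View pics/scene0.png

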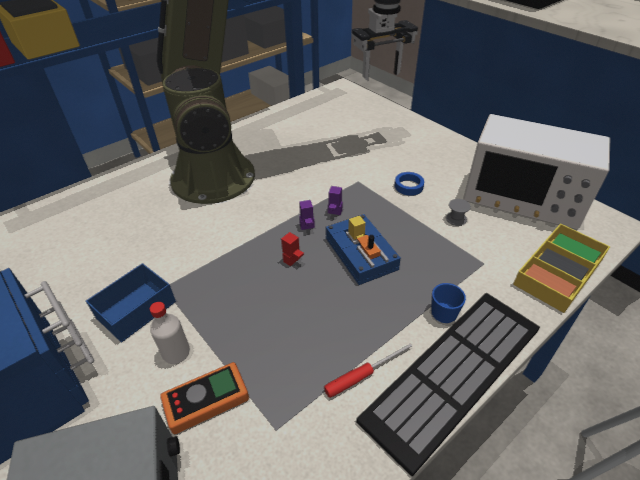

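In the top crop the yellow head is at (252,318), which is full-image (291,257). The post is at (264,262). Purple look-alikes are at (211,441) and (294,444) and a red one at (384,375); only the yellow one stands in the fixture behind the orange keeper. The fixture is yawed clockwise.

```bash
python3 - <<'E'
from h import *
p=manip.camera("top")
f=lambda u,v,z: ray(p,190+u/2.5,130+v/2.5,z)
C=[f(*c,42) for c in [(232,217),(323,238),(293,383),(197,362)]]
print(np.round(C))
x=(C[0]+C[1]-C[2]-C[3])/2; y=(C[0]+C[3]-C[1]-C[2])/2
print(np.linalg.norm(x),np.linalg.norm(y),np.arctan2(x[1],x[0]),np.arctan2(-y[0],y[1]))
m=np.mean(C,0); u=x/np.linalg.norm(x); print("origin",m-u*27.5)
hs=cv2.cvtColor(p["pixels"],cv2.COLOR_RGB2HSV); M=cv2.inRange(hs,(25,120,60),(35,255,255)); M[:235]=0;M[275:]=0;M[:,:270]=0;M[:,310:]=0
v,uu=np.nonzero(M); print(len(v),uu.mean(),v.mean(),ray(p,uu.mean(),v.mean(),87))
print("post top",f(265,262,92))
E
```

```text
[[617. 141.  42.]
 [589.  35.  42.]
 [421.  74.  42.]
 [449. 184.  42.]]
172.7788387163616 111.64807743013411 -0.24106147716211065 -0.25193388216436596
origin [492.19224058 114.85553787  42.        ]
139 289.84892086330933 256.0503597122302 [497.03647223 117.7652917   87.        ]
post top [555.7286079  98.8674319  92.       ]
```

```bash
python3 -m crank '[{"offset":[0.025,-0.03,0],"spin":3},{"offset":[0.05,-0.06,0],"spin":3},{"offset":[0.075,-0.09,0],"spin":3},{"offset":[0.1,-0.12,0],"spin":3},{"offset":[0.125,-0.15,0],"spin":3},{"offset":[0.15,-0.18,0],"spin":3},{"offset":[0.175,-0.21,0],"spin":3},{"offset":[0.2,-0.235,0],"spin":3}]' 1 20
python3 -m crank '[{"offset":[0.025,-0.03,0],"spin":0},{"offset":[0.05,-0.06,0],"spin":0},{"offset":[0.075,-0.09,0],"spin":0},{"offset":[0.1,-0.115,0],"spin":0},{"offset":[0.125,-0.14,0],"spin":0},{"offset":[0.15,-0.16,0],"spin":0},{"offset":[0.165,-0.18,0],"spin":0},{"offset":[0.165,-0.185,0],"spin":0}]' 0.5
python3 - <<'E'
from h import *
s=manip.read_state(); print(s["eef_pos"],s["eef_rot"],s["clock"],s["joints"])
p=manip.camera("wrist"); save(p,"w1.png"); E=ext(p,s); print(E)
for n,X in (("block top",(494,115,87)),("post",(556,99.5,92))): print(n,proj(p,X,E))
E
```

```text
clock: 1.22
eef_pos: [362.2, 288.8, 205.7]
eef_rot: [3.141, 0.0, 2.896]
wrist_force: [-0.4, 1.9, -0.0]
finger_gap: 93.9
clock: 1.88
eef_pos: [529.1, 101.1, 205.3]
eef_rot: [-3.141, 0.0, 2.893]
wrist_force: [0.5, 0.3, 0.2]
finger_gap: 47.8
[529.14133327 101.07155326 205.25047628] [-3.14141909e+00  3.85085729e-04  2.89331383e+00] 1.8833 [ 1.20895797e-01  2.74756721e-01  1.55375218e+00 -3.11125124e-04
  1.31278725e+00 -1.20154233e+00]
[[ 2.45095868e-01  9.69498775e-01 -3.76316018e-04 -2.26733894e+02]
 [ 9.36275657e-01 -2.36596060e-01  2.59634739e-01 -4.99114637e+02]
 [ 2.51626527e-01 -6.39877374e-02 -9.65706819e-01  2.63794807e+02]
 [ 0.00000000e+00  0.00000000e+00  0.00000000e+00  1.00000000e+00]]
block top [322.65070817 185.47609412]
post [322.57353846 264.36164664]
```

View pics/w1.png

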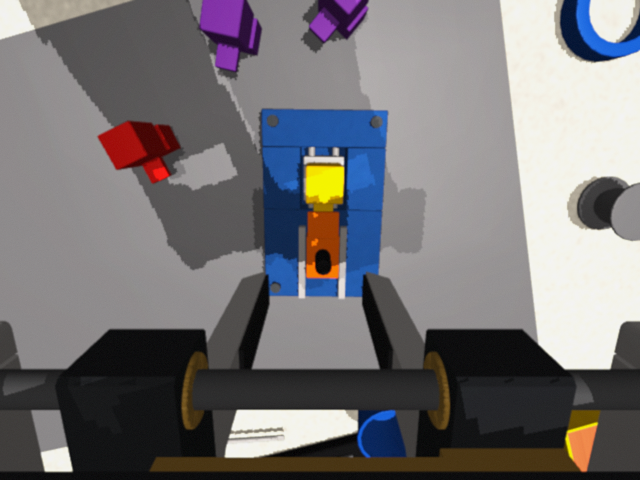

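```bash
python3 - <<'E'
from h import *
s=manip.read_state(); p=manip.camera("wrist"); E=ext(p,s)
C=np.array([ray(p,*c,42,E) for c in [(264,296),(380,296),(387,110),(262,110)]]); print(C.round(1))
a=(C[0]+C[1])/2-(C[2]+C[3])/2; print("yaw",np.arctan2(a[1],a[0]), "mid near edge",(C[2]+C[3])/2)
print("post base/top pred",proj(p,(556,99.5,58),E),proj(p,(556,99.5,92),E))
hs=cv2.cvtColor(p["pixels"],cv2.COLOR_RGB2HSV)
for nm,M,roi in (("yel",cv2.inRange(hs,(24,120,200),(36,255,255)),(295,150,355,215)),("post",cv2.inRange(hs,(0,0,0),(180,255,50)),(305,240,342,285))):
    x0,y0,x1,y1=roi; K=M[y0:y1,x0:x1]; v,u=np.nonzero(K); u=u+x0; v=v+y0
    print(nm,len(u),u.min(),u.max(),v.min(),v.max(),u.mean(),v.mean(),ray(p,u.mean(),v.mean(),87 if nm=="yel" else 80,E))
    if nm=="yel": 
        for q in range(v.min(),v.max()+1,3): print(q,u[v==q].min(),u[v==q].max(),end="; ")
for k in ("block","keeper_post"): print(k,[(d["location"],d["conf"]) for d in manip.search_frame(p,k)][:2])
save(p,"w2.png",(250,140,400,300),4)
E
```

```text
[[589.5  33.2  42. ]
 [617.4 143.7  42. ]
 [448.9 184.5  42. ]
 [422.5  80.   42. ]]
yaw -0.25530933857002125 mid near edge [435.68621001 132.25333102  42.        ]
post base/top pred [321.52100055 253.52861723] [322.168467   265.94405357]
yel 1162 306 343 168 203 323.9500860585198 183.33046471600687 [491.36597838 117.0392793   87.        ]
168 307 341; 171 306 343; 174 306 342; 177 306 342; 180 306 342; 183 306 342; 186 306 342; 189 306 342; 192 306 342; 195 306 341; 198 313 332; 201 318 328; post 306 315 329 251 275 322.1764705882353 262.8954248366013 [557.46704399  99.35742405  80.        ]
block [([365.6, 72.7, 68.4], 0.97), ([430.6, -21.6, 66.0], 0.88)]
keeper_post [([546.0, 100.2, 58.0], 0.75)]
```

View pics/w2.png

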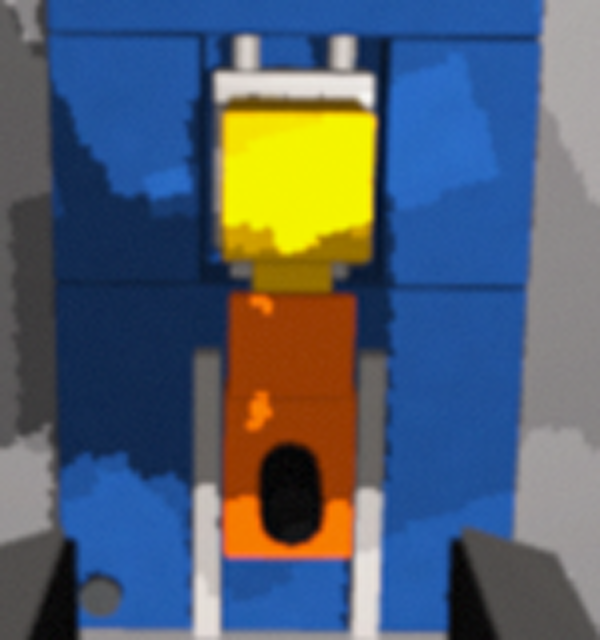

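```bash
python3 -m crank '[{"offset":[0.015,-0.001,-0.02],"spin":0},{"offset":[0.029,-0.002,-0.045],"spin":0},{"offset":[0.029,-0.002,-0.07],"spin":0},{"offset":[0.029,-0.002,-0.095],"spin":0},{"offset":[0.029,-0.002,-0.115],"spin":0},{"offset":[0.029,-0.002,-0.13],"spin":0},{"offset":[0.029,-0.002,-0.138],"spin":0},{"offset":[0.029,-0.002,-0.138],"spin":0}]' 0.5
python3 -m crank '[{"offset":[0,0,0],"spin":0},{"offset":[0,0,0],"spin":0},{"offset":[0,0,0],"spin":0},{"offset":[0,0,0],"spin":0},{"offset":[0,0,0],"spin":0},{"offset":[0,0,0],"spin":0},{"offset":[0,0,0],"spin":0},{"offset":[0,0,0],"spin":0}]' 0 15
```

```text
clock: 2.75
eef_pos: [554.6, 103.3, 66.6]
eef_rot: [-3.141, -0.002, 2.897]
wrist_force: [-0.9, -0.5, -1.4]
finger_gap: 47.2
clock: 3.42
eef_pos: [554.5, 101.5, 67.1]
eef_rot: [-3.139, -0.002, 2.897]
wrist_force: [-4.3, -13.3, 6.1]
finger_gap: 13.7
```

```bash
python3 -m crank '[{"offset":[0.004,-0.002,0],"spin":0},{"offset":[0.008,-0.003,0],"spin":0},{"offset":[0.012,-0.004,0],"spin":0},{"offset":[0.016,-0.005,0],"spin":0},{"offset":[0.020,-0.006,0],"spin":0},{"offset":[0.024,-0.007,0],"spin":0},{"offset":[0.028,-0.008,0],"spin":0},{"offset":[0.028,-0.008,0],"spin":0}]'
python3 - <<'E'
from h import *
s=manip.read_state(); p=manip.camera("wrist"); print(s["eef_pos"],s["wrist_force"]); save(p,"w3.png",(200,100,460,340),3)
E
```

```text
clock: 4.08
eef_pos: [582.0, 93.7, 67.0]
eef_rot: [-3.138, -0.005, 2.897]
wrist_force: [-9.8, 5.0, 5.5]
finger_gap: 13.7
[581.96569362  93.70265687  67.01927155] [-9.80956935  4.99408409  5.48457907]
```

View pics/w3.png

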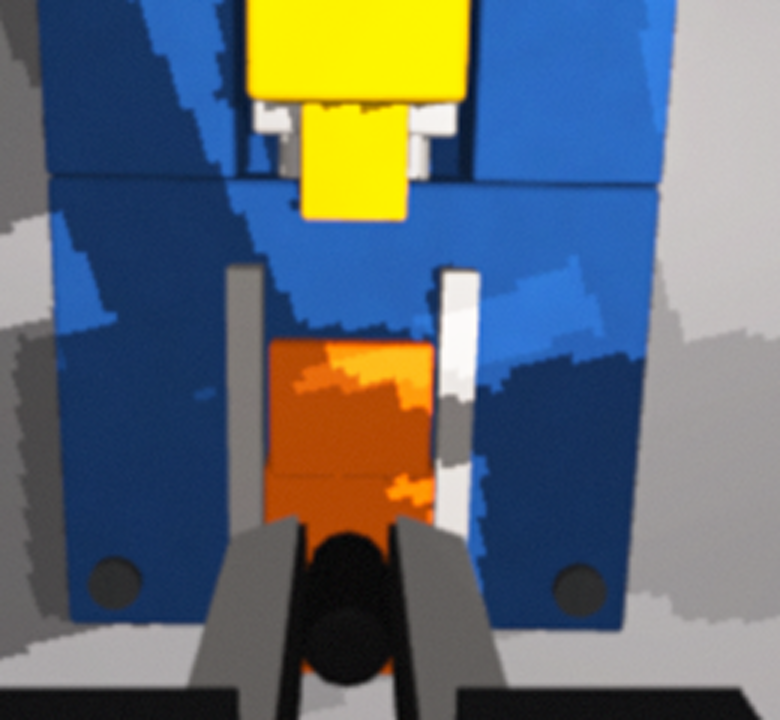

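```bash
python3 -m crank '[{"offset":[0,0,0],"spin":0},{"offset":[0,0,0],"spin":0},{"offset":[0,0,0],"spin":0},{"offset":[0,0,0.015],"spin":0},{"offset":[0,0,0.04],"spin":0},{"offset":[0,0,0.065],"spin":0},{"offset":[-0.02,0.005,0.09],"spin":0},{"offset":[-0.05,0.012,0.1],"spin":0}]' 0.7 40
python3 -m crank '[{"offset":[-0.01,0.003,0],"spin":0},{"offset":[-0.02,0.006,0],"spin":0},{"offset":[-0.03,0.008,0],"spin":0},{"offset":[-0.04,0.01,0],"spin":0},{"offset":[-0.04,0.01,0],"spin":0},{"offset":[-0.04,0.01,0],"spin":0},{"offset":[-0.04,0.01,0],"spin":0},{"offset":[-0.04,0.01,0],"spin":0}]'
python3 - <<'E'
from h import *
s=manip.read_state(); p=manip.camera("wrist"); E=ext(p,s); print(s["eef_pos"],s["eef_rot"]); save(p,"w4.png",(200,100,440,300),3.3)
np.save("E4.npy",E)
for q in ((493,116.5,87),(561.8,98.7,53)): print((proj(p,q,E)-[200,100])*3.3)
E
```

```text
clock: 4.8
eef_pos: [533.6, 105.3, 170.0]
eef_rot: [-3.14, 0.0, 2.896]
wrist_force: [-0.6, 0.1, 0.3]
finger_gap: 63.3
clock: 5.47
eef_pos: [494.1, 115.1, 169.8]
eef_rot: [-3.14, 0.0, 2.895]
wrist_force: [0.2, 0.9, -0.1]
finger_gap: 66.0
[494.1057608  115.07250869 169.7744659 ] [-3.13957675e+00  1.38989234e-04  2.89540613e+00]
[390.36256489 467.61157253]
[386.99200057 695.49791641]
```

View pics/w4.png

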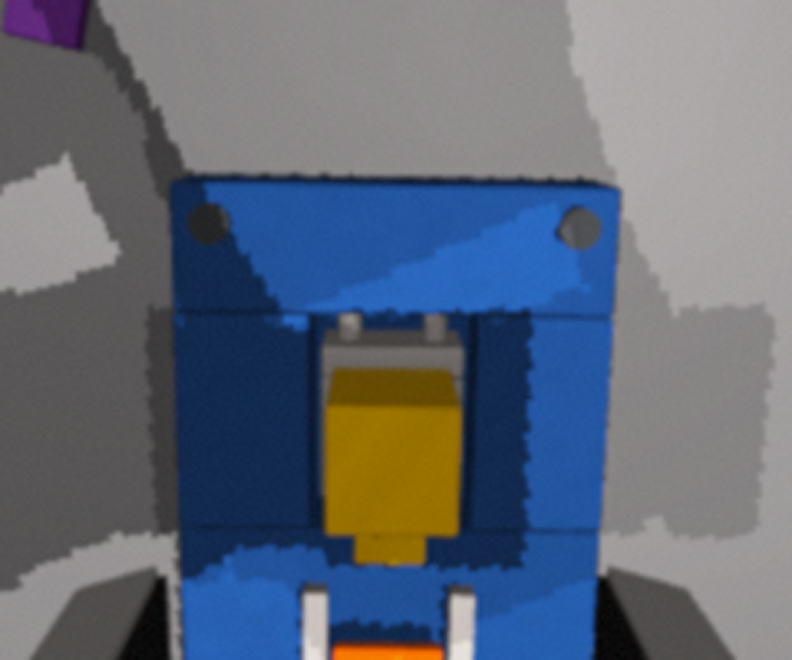

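```bash
python3 -m crank '[{"offset":[0,0.002,-0.02],"spin":-0.4},{"offset":[0,0.002,-0.045],"spin":-0.4},{"offset":[0,0.002,-0.07],"spin":-0.4},{"offset":[0,0.002,-0.09],"spin":-0.4},{"offset":[0,0.002,-0.105],"spin":-0.4},{"offset":[0,0.002,-0.112],"spin":-0.4},{"offset":[0,0.002,-0.112],"spin":-0.4},{"offset":[0,0.002,-0.112],"spin":-0.4}]'
python3 -m crank '[{"offset":[0,0,0],"spin":0},{"offset":[0,0,0],"spin":0},{"offset":[0,0,0],"spin":0},{"offset":[0,0,0],"spin":0},{"offset":[0,0,0],"spin":0},{"offset":[0,0,0],"spin":0},{"offset":[0,0,0],"spin":0},{"offset":[0,0,0],"spin":0}]' 0 40
```

```text
clock: 6.18
eef_pos: [494.4, 117.0, 58.1]
eef_rot: [-3.14, 0.0, 2.888]
wrist_force: [0.1, 0.2, 0.6]
finger_gap: 65.5
clock: 6.85
eef_pos: [494.5, 117.1, 58.3]
eef_rot: [-3.14, 0.0, 2.888]
wrist_force: [0.1, 1.0, 3.7]
finger_gap: 29.7
```

```bash
python3 -m crank '[{"offset":[0.0003,0.001,0.0004],"spin":0},{"offset":[0.0005,0.002,0.0008],"spin":0},{"offset":[0.0008,0.003,0.001],"spin":0},{"offset":[0.001,0.004,0.0013],"spin":0},{"offset":[0.0013,0.005,0.0016],"spin":0},{"offset":[0.0015,0.006,0.002],"spin":0},{"offset":[0.0015,0.006,0.002],"spin":0},{"offset":[0.0015,0.006,0.002],"spin":0}]'
python3 - <<'E'
from h import *
s=manip.read_state(); p=manip.camera("wrist"); E=ext(p,s); print(s["eef_pos"],s["eef_rot"],s["wrist_force"],s["moment"]); save(p,"w5.png",(200,180,440,400),2.7)
E
```

```text
clock: 7.52
eef_pos: [494.6, 120.6, 58.9]
eef_rot: [-3.134, -0.003, 2.888]
wrist_force: [-2.8, -19.8, -6.5]
finger_gap: 29.3
[494.609859   120.55508427  58.90220195] [-3.13399001e+00 -2.60279475e-03  2.88843300e+00] [ -2.76909814 -19.77221447  -6.52174173] [-4.41325518  0.430167   -0.0341302 ]
```

View pics/w5.png

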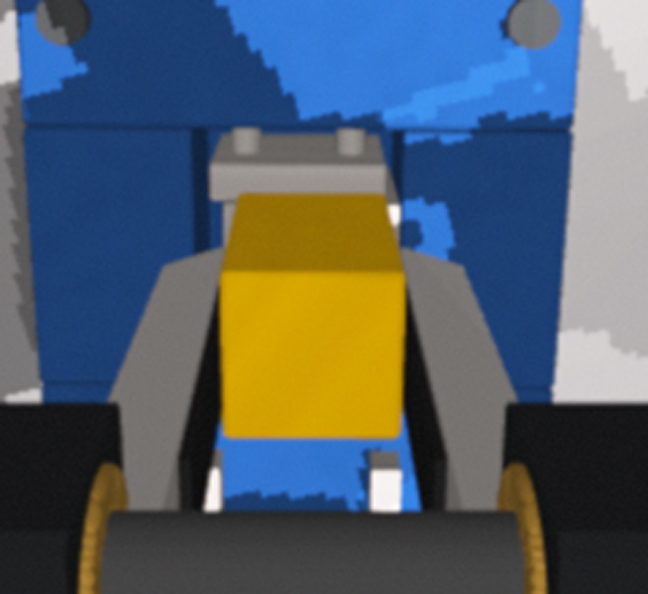

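```bash
python3 -m crank '[{"offset":[0.0008,0.003,0.001],"spin":0},{"offset":[0.001,0.004,0.0015],"spin":0},{"offset":[0.0013,0.005,0.002],"spin":0},{"offset":[0.0015,0.006,0.002],"spin":0},{"offset":[0.0018,0.007,0.0025],"spin":0},{"offset":[0.002,0.008,0.0025],"spin":0},{"offset":[0.002,0.008,0.0025],"spin":0},{"offset":[0.002,0.008,0.0025],"spin":0}]'
python3 - <<'E'
from h import *
s=manip.read_state(); print(s["eef_pos"],s["eef_rot"],s["wrist_force"],s["moment"])
p=manip.camera("scene"); save(p,"s6.png",(310,190,410,270),7)
p=manip.camera("wrist"); save(p,"w6.png",(200,180,440,400),2.7)
E
```

```text
clock: 8.23
eef_pos: [494.7, 122.4, 60.0]
eef_rot: [-3.122, -0.006, 2.889]
wrist_force: [-6.5, -48.7, 1.0]
finger_gap: 30.0
[494.73390643 122.40706686  59.97444774] [-3.12156211 -0.00630161  2.88872837] [ -6.46147535 -48.68148219   0.95560431] [-10.27270198   1.42421895   0.15495324]
```

View pics/w6.png

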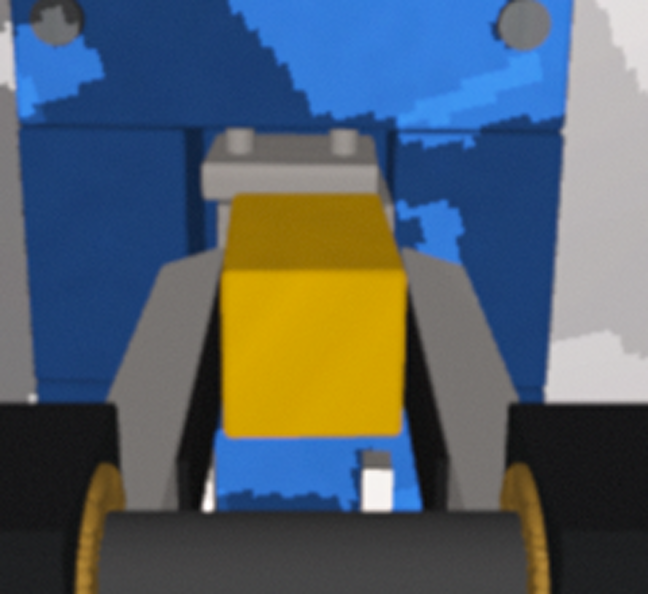

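```bash
python3 -m crank '[{"offset":[0.001,0.003,0.0],"spin":0},{"offset":[0.001,0.003,0.0],"spin":0},{"offset":[0.001,0.003,0],"spin":0},{"offset":[0.001,0.004,0.0005],"spin":0},{"offset":[0.001,0.004,0.0005],"spin":0},{"offset":[0.001,0.004,0.001],"spin":0},{"offset":[0.001,0.004,0.001],"spin":0},{"offset":[0.001,0.004,0.001],"spin":0}]' 0 12
python3 - <<'E'
from h import *
s=manip.read_state(); print(s["eef_pos"],s["eef_rot"],s["wrist_force"],s["moment"])
E
```

```text
clock: 9.0
eef_pos: [495.0, 123.4, 60.3]
eef_rot: [-3.116, -0.008, 2.889]
wrist_force: [-2.7, -22.9, 1.0]
finger_gap: 32.6
[495.04472566 123.39532353  60.32805699] [-3.11581265 -0.00758526  2.88876772] [ -2.66658731 -22.91147908   0.98331416] [-4.79133684  0.33592512  0.05039448]
```

```bash
python3 - <<'E'
from h import *
p=manip.camera("wrist"); save(p,"w7.png",(200,180,440,400),2.7)
E
```

```text
(no output)
```

View pics/w7.png

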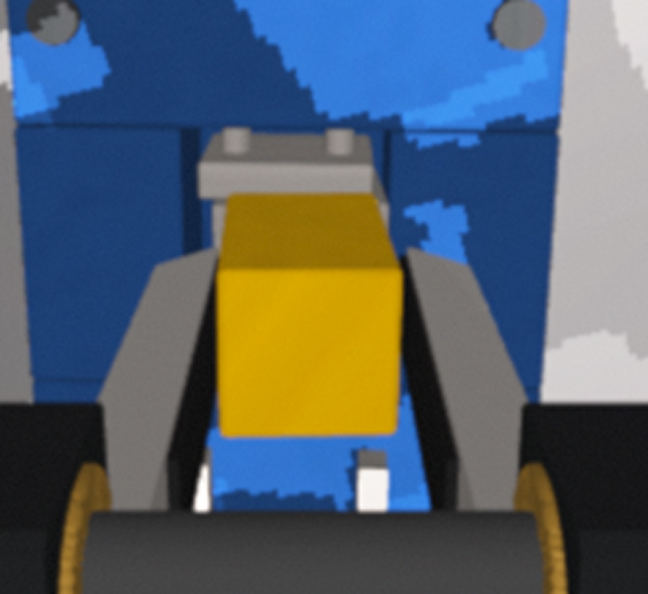

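```bash
cat > m.py <<'E'
from h import *
import sys
s=manip.read_state(); Rm=R.from_euler("xyz",s["eef_rot"]).as_matrix(); up=-Rm[:,2]; yf=np.array([.25,.968,0]); xf=np.array([.968,-.25,0])
p=manip.camera("wrist"); hs=cv2.cvtColor(p["pixels"],cv2.COLOR_RGB2HSV)
M=cv2.inRange(hs,(20,150,60),(36,255,255))[:, :]; M[:230]=0; M[345:]=0; M[:,:265]=0; M[:,365:]=0
g=[]
rows=[v for v in range(480) if M[v].sum()>255*30]
if rows:
    k=lambda v:(np.nonzero(M[v])[0].min()+np.nonzero(M[v])[0].max())/2
    w=lambda v:(np.nonzero(M[v])[0].max()-np.nonzero(M[v])[0].min())
    b=np.mean([k(v) for v in rows[2:5]]); W=w(rows[3]); t=np.mean([k(v) for v in rows[-26:-4:4]]); wt=w(rows[-20])
    # expected bottom mid for zero relative tilt: perspective about cx
    rel=((t-p["cx"])/wt*30-(b-p["cx"])/W*30)/43
    print("rel lean(img)",rel.round(3),"rows",rows[0],rows[-1],"w",W,wt)
print("tcp",s["eef_pos"].round(1),"tool lean left",(up@yf).round(3),"fwd",(up@xf).round(3),"F(x,y,z fixture)",(s["wrist_force"]@xf).round(1),(s["wrist_force"]@yf).round(1),s["wrist_force"][2].round(1),"gap",round(s["finger_gap"],1),"t",s["clock"])
E
python3 -m crank '[{"offset":[0.001,0.003,0.0],"spin":0},{"offset":[0.001,0.004,0.0],"spin":0},{"offset":[0.001,0.005,0.001],"spin":0},{"offset":[0.0015,0.006,0.001],"spin":0},{"offset":[0.0017,0.007,0.001],"spin":0},{"offset":[0.002,0.008,0.001],"spin":0},{"offset":[0.002,0.008,0.001],"spin":0},{"offset":[0.002,0.008,0.001],"spin":0}]' 0 40
python3 m.py
```

```text
clock: 9.72
eef_pos: [495.3, 124.0, 61.1]
eef_rot: [-3.101, -0.011, 2.889]
wrist_force: [-13.6, -59.9, 18.7]
finger_gap: 30.8
rel lean(img) 0.059 rows 252 340 w 55 68
tcp [495.3 124.   61.1] tool lean left 0.04 fwd 0.011 F(x,y,z fixture) 1.8 -61.4 18.7 gap 30.8 t 9.7167
```

```bash
python3 -m crank '[{"offset":[0.001,0.004,0.001],"spin":0},{"offset":[0.001,0.006,0.002],"spin":0},{"offset":[0.0015,0.007,0.002],"spin":0},{"offset":[0.0017,0.007,0.002],"spin":0},{"offset":[0.0017,0.007,0.003],"spin":0},{"offset":[0.002,0.008,0.003],"spin":0},{"offset":[0.002,0.008,0.003],"spin":0},{"offset":[0.002,0.008,0.003],"spin":0}]' 0 30
python3 m.py
```

```text
clock: 10.43
eef_pos: [495.7, 126.5, 63.2]
eef_rot: [-3.09, -0.014, 2.889]
wrist_force: [-8.2, -43.5, 6.5]
finger_gap: 32.3
rel lean(img) 0.104 rows 252 338 w 55 67
tcp [495.7 126.5  63.2] tool lean left 0.052 fwd 0.014 F(x,y,z fixture) 3.0 -44.1 6.5 gap 32.3 t 10.4333
```

```bash
python3 -m crank '[{"offset":[-0.0005,-0.002,0],"spin":0},{"offset":[-0.001,-0.004,0],"spin":0},{"offset":[-0.0015,-0.006,0],"spin":0},{"offset":[-0.002,-0.008,0],"spin":0},{"offset":[-0.0025,-0.010,0],"spin":0},{"offset":[-0.003,-0.012,0],"spin":0},{"offset":[-0.0035,-0.014,0],"spin":0},{"offset":[-0.0035,-0.014,0],"spin":0}]' 0 30
python3 m.py
python3 -m crank '[{"offset":[-0.0005,-0.002,0.0005],"spin":0},{"offset":[-0.001,-0.004,0.001],"spin":0},{"offset":[-0.0012,-0.005,0.001],"spin":0},{"offset":[-0.0015,-0.006,0.0015],"spin":0},{"offset":[-0.0017,-0.007,0.0015],"spin":0},{"offset":[-0.002,-0.008,0.002],"spin":0},{"offset":[-0.002,-0.008,0.002],"spin":0},{"offset":[-0.002,-0.008,0.002],"spin":0}]' 0 30
python3 m.py
```

```text
clock: 11.15
eef_pos: [493.5, 114.9, 64.1]
eef_rot: [-3.096, -0.011, 2.889]
wrist_force: [5.2, 18.3, 1.3]
finger_gap: 30.1
rel lean(img) -0.026 rows 251 337 w 54 66
tcp [493.5 114.9  64.1] tool lean left 0.046 fwd 0.011 F(x,y,z fixture) 0.5 19.0 1.3 gap 30.1 t 11.15
clock: 11.87
eef_pos: [492.7, 111.3, 66.6]
eef_rot: [-3.104, -0.009, 2.889]
wrist_force: [5.4, 34.2, -1.9]
finger_gap: 31.0
rel lean(img) -0.095 rows 250 335 w 54 65
tcp [492.7 111.3  66.6] tool lean left 0.037 fwd 0.009 F(x,y,z fixture) -3.3 34.5 -1.9 gap 31.0 t 11.8667
```

```bash
python3 -m crank '[{"offset":[-0.0005,-0.002,0],"spin":0},{"offset":[-0.001,-0.004,0],"spin":0},{"offset":[-0.0012,-0.005,0],"spin":0},{"offset":[-0.0015,-0.006,0],"spin":0},{"offset":[-0.0017,-0.007,0],"spin":0},{"offset":[-0.002,-0.008,0],"spin":0},{"offset":[-0.002,-0.008,0],"spin":0},{"offset":[-0.002,-0.008,0],"spin":0}]' 0 30
python3 m.py; python3 - <<'E'
from h import *
p=manip.camera("wrist"); save(p,"w8.png",(200,180,440,400),2.7)
E
```

```text
clock: 12.58
eef_pos: [492.4, 108.6, 68.3]
eef_rot: [-3.115, -0.005, 2.889]
wrist_force: [2.6, 42.1, 9.0]
finger_gap: 32.4
rel lean(img) -0.134 rows 249 334 w 54 66
tcp [492.4 108.6  68.3] tool lean left 0.027 fwd 0.005 F(x,y,z fixture) -8.0 41.4 9.0 gap 32.4 t 12.5833
```

View pics/w8.png

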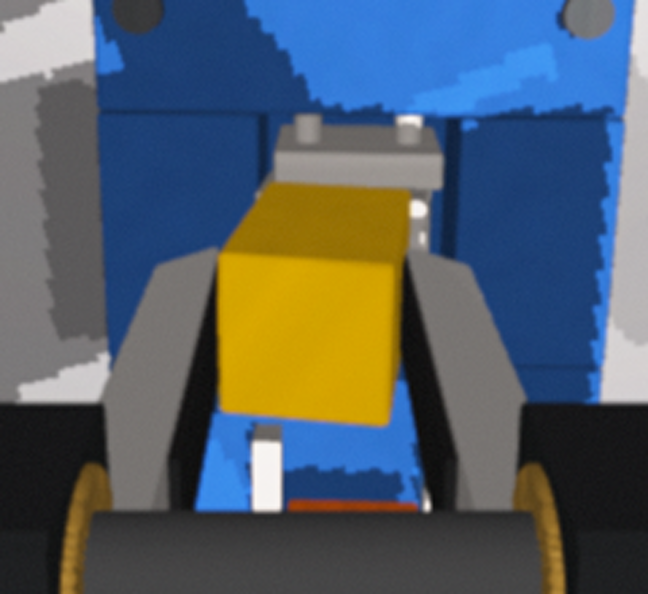

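```bash
python3 -m crank '[{"offset":[0.0005,0.002,0],"spin":0},{"offset":[0.001,0.004,0],"spin":0},{"offset":[0.0015,0.006,0],"spin":0},{"offset":[0.002,0.008,0],"spin":0},{"offset":[0.0025,0.010,0],"spin":0},{"offset":[0.003,0.012,0],"spin":0},{"offset":[0.0035,0.014,0],"spin":0},{"offset":[0.0035,0.014,0],"spin":0}]' 0 30
python3 m.py
python3 -m crank '[{"offset":[0.0005,0.002,0.0005],"spin":0},{"offset":[0.001,0.004,0.001],"spin":0},{"offset":[0.0012,0.005,0.001],"spin":0},{"offset":[0.0015,0.006,0.0015],"spin":0},{"offset":[0.0017,0.007,0.0015],"spin":0},{"offset":[0.002,0.008,0.0015],"spin":0},{"offset":[0.002,0.008,0.0015],"spin":0},{"offset":[0.002,0.008,0.0015],"spin":0}]' 0 30
python3 m.py
```

```text
clock: 13.35
eef_pos: [495.3, 120.6, 68.2]
eef_rot: [-3.11, -0.006, 2.89]
wrist_force: [-3.3, -13.3, 5.7]
finger_gap: 29.7
rel lean(img) 0.016 rows 248 332 w 52 65
tcp [495.3 120.6  68.2] tool lean left 0.032 fwd 0.006 F(x,y,z fixture) 0.1 -13.7 5.7 gap 29.7 t 13.35
clock: 14.07
eef_pos: [495.7, 123.9, 69.0]
eef_rot: [-3.1, -0.01, 2.89]
wrist_force: [-8.5, -35.5, 7.9]
finger_gap: 30.2
rel lean(img) 0.043 rows 248 331 w 52 63
tcp [495.7 123.9  69. ] tool lean left 0.041 fwd 0.01 F(x,y,z fixture) 0.6 -36.5 7.9 gap 30.2 t 14.0667
```

```bash
python3 -m crank '[{"offset":[0.001,0.004,0.0005],"spin":0},{"offset":[0.001,0.006,0.001],"spin":0},{"offset":[0.0015,0.007,0.001],"spin":0},{"offset":[0.0017,0.007,0.001],"spin":0},{"offset":[0.0017,0.007,0.001],"spin":0},{"offset":[0.002,0.008,0.001],"spin":0},{"offset":[0.002,0.008,0.001],"spin":0},{"offset":[0.002,0.008,0.001],"spin":0}]' 0 30
python3 m.py
python3 -m crank '[{"offset":[0.001,0.004,0.0005],"spin":0},{"offset":[0.001,0.006,0.001],"spin":0},{"offset":[0.0015,0.007,0.001],"spin":0},{"offset":[0.0017,0.007,0.001],"spin":0},{"offset":[0.0017,0.007,0.001],"spin":0},{"offset":[0.002,0.008,0.001],"spin":0},{"offset":[0.002,0.008,0.001],"spin":0},{"offset":[0.002,0.008,0.001],"spin":0}]' 0 30
python3 m.py
```

```text
clock: 14.78
eef_pos: [496.5, 126.6, 70.2]
eef_rot: [-3.09, -0.012, 2.89]
wrist_force: [-10.9, -40.9, 20.4]
finger_gap: 31.1
rel lean(img) 0.096 rows 247 331 w 53 64
tcp [496.5 126.6  70.2] tool lean left 0.052 fwd 0.012 F(x,y,z fixture) -0.3 -42.3 20.4 gap 31.1 t 14.7833
clock: 15.5
eef_pos: [497.3, 129.5, 71.5]
eef_rot: [-3.079, -0.014, 2.889]
wrist_force: [-10.9, -39.5, 19.7]
finger_gap: 31.9
rel lean(img) 0.136 rows 247 329 w 54 64
tcp [497.3 129.5  71.5] tool lean left 0.062 fwd 0.014 F(x,y,z fixture) -0.7 -41.0 19.7 gap 31.9 t 15.5
```

```bash
python3 -m crank '[{"offset":[-0.0005,-0.002,0],"spin":0},{"offset":[-0.001,-0.004,0],"spin":0},{"offset":[-0.0015,-0.006,0],"spin":0},{"offset":[-0.002,-0.008,0],"spin":0},{"offset":[-0.0025,-0.010,0],"spin":0},{"offset":[-0.003,-0.012,0],"spin":0},{"offset":[-0.0035,-0.014,0],"spin":0},{"offset":[-0.0035,-0.014,0],"spin":0}]' 0 40
python3 m.py
python3 -m crank '[{"offset":[-0.0005,-0.002,0],"spin":0},{"offset":[-0.001,-0.004,0],"spin":0},{"offset":[-0.0012,-0.005,0],"spin":0},{"offset":[-0.0015,-0.006,0],"spin":0},{"offset":[-0.0017,-0.007,0],"spin":0},{"offset":[-0.002,-0.008,0],"spin":0},{"offset":[-0.002,-0.008,0],"spin":0},{"offset":[-0.002,-0.008,0],"spin":0}]' 0 45
python3 m.py
```

```text
clock: 16.22
eef_pos: [495.1, 117.3, 72.7]
eef_rot: [-3.084, -0.011, 2.889]
wrist_force: [2.0, 14.9, 8.9]
finger_gap: 29.6
rel lean(img) -0.003 rows 245 327 w 51 63
tcp [495.1 117.3  72.7] tool lean left 0.057 fwd 0.011 F(x,y,z fixture) -1.8 15.0 8.9 gap 29.6 t 16.2167
clock: 16.93
eef_pos: [494.5, 113.2, 73.7]
eef_rot: [-3.092, -0.008, 2.889]
wrist_force: [3.6, 31.6, 3.6]
finger_gap: 29.9
rel lean(img) -0.048 rows 245 326 w 51 62
tcp [494.5 113.2  73.7] tool lean left 0.049 fwd 0.008 F(x,y,z fixture) -4.4 31.5 3.6 gap 29.9 t 16.9333
```

```bash
python3 -m crank '[{"offset":[0,0,0],"spin":0},{"offset":[0,0,0],"spin":0},{"offset":[0,0,-0.003],"spin":0},{"offset":[0,0,-0.006],"spin":0},{"offset":[0,0,-0.009],"spin":0},{"offset":[0,0,-0.012],"spin":0},{"offset":[0,0,-0.014],"spin":0},{"offset":[0,0,-0.014],"spin":0}]' 0 5
python3 m.py
python3 -m crank '[{"offset":[-0.0005,-0.002,0],"spin":0},{"offset":[-0.001,-0.004,0],"spin":0},{"offset":[-0.0012,-0.005,0],"spin":0},{"offset":[-0.0015,-0.006,0],"spin":0},{"offset":[-0.0017,-0.007,-0.001],"spin":0},{"offset":[-0.002,-0.008,-0.001],"spin":0},{"offset":[-0.002,-0.008,-0.001],"spin":0},{"offset":[-0.002,-0.008,-0.001],"spin":0}]' 0 50
python3 m.py
```

```text
clock: 17.65
eef_pos: [495.1, 113.4, 59.9]
eef_rot: [-3.093, -0.007, 2.889]
wrist_force: [0.7, 5.4, 2.7]
finger_gap: 31.0
rel lean(img) -0.045 rows 249 337 w 54 68
tcp [495.1 113.4  59.9] tool lean left 0.048 fwd 0.007 F(x,y,z fixture) -0.7 5.4 2.7 gap 31.0 t 17.65
clock: 18.37
eef_pos: [495.2, 112.1, 60.4]
eef_rot: [-3.107, -0.003, 2.888]
wrist_force: [6.3, 56.6, 3.3]
finger_gap: 30.6
rel lean(img) -0.052 rows 249 336 w 55 67
tcp [495.2 112.1  60.4] tool lean left 0.035 fwd 0.003 F(x,y,z fixture) -8.0 56.3 3.3 gap 30.6 t 18.3667
```

```bash
python3 -m crank '[{"offset":[-0.0005,-0.002,0],"spin":0},{"offset":[-0.001,-0.004,0],"spin":0},{"offset":[-0.0012,-0.005,0],"spin":0},{"offset":[-0.0015,-0.006,0],"spin":0},{"offset":[-0.0017,-0.007,0],"spin":0},{"offset":[-0.002,-0.007,0],"spin":0},{"offset":[-0.002,-0.007,0],"spin":0},{"offset":[-0.002,-0.007,0],"spin":0}]' 0 50
python3 m.py
python3 -m crank '[{"offset":[-0.0005,-0.002,0],"spin":0},{"offset":[-0.001,-0.004,0],"spin":0},{"offset":[-0.0012,-0.005,0],"spin":0},{"offset":[-0.0015,-0.006,0],"spin":0},{"offset":[-0.0017,-0.007,0],"spin":0},{"offset":[-0.002,-0.007,0],"spin":0},{"offset":[-0.002,-0.007,0],"spin":0},{"offset":[-0.002,-0.007,0],"spin":0}]' 0 50
python3 m.py
```

```text
clock: 19.08
eef_pos: [494.9, 111.4, 61.2]
eef_rot: [-3.119, 0.0, 2.888]
wrist_force: [8.5, 56.2, -3.8]
finger_gap: 30.9
rel lean(img) -0.065 rows 248 336 w 55 67
tcp [494.9 111.4  61.2] tool lean left 0.022 fwd -0.0 F(x,y,z fixture) -5.8 56.5 -3.8 gap 30.9 t 19.0833
clock: 19.8
eef_pos: [494.6, 110.6, 62.0]
eef_rot: [-3.132, 0.003, 2.887]
wrist_force: [8.7, 54.6, -4.6]
finger_gap: 30.8
rel lean(img) -0.079 rows 248 336 w 54 67
tcp [494.6 110.6  62. ] tool lean left 0.01 fwd -0.003 F(x,y,z fixture) -5.2 55.0 -4.6 gap 30.8 t 19.8
```

```bash
python3 -m crank '[{"offset":[0.0003,0.001,0],"spin":0},{"offset":[0.0005,0.003,0.0],"spin":0},{"offset":[0.001,0.005,0.001],"spin":0},{"offset":[0.001,0.007,0.001],"spin":0},{"offset":[0.001,0.007,0.002],"spin":0},{"offset":[0.001,0.007,0.004],"spin":0},{"offset":[0.001,0.007,0.006],"spin":0},{"offset":[0.001,0.007,0.006],"spin":0}]' 0 58
python3 m.py
python3 -m crank '[{"offset":[0,0,0.002],"spin":0},{"offset":[0,0,0.004],"spin":0},{"offset":[0,0,0.006],"spin":0},{"offset":[0,0,0.008],"spin":0},{"offset":[0,0,0.010],"spin":0},{"offset":[0,0,0.012],"spin":0},{"offset":[0,0,0.012],"spin":0},{"offset":[0,0,0.012],"spin":0}]' 0 58
python3 m.py
```

```text
clock: 20.52
eef_pos: [494.4, 115.9, 65.9]
eef_rot: [-3.128, -0.0, 2.887]
wrist_force: [5.7, -3.9, -17.6]
finger_gap: 29.3
rel lean(img) -0.008 rows 248 335 w 54 67
tcp [494.4 115.9  65.9] tool lean left 0.014 fwd 0.0 F(x,y,z fixture) 6.5 -2.3 -17.6 gap 29.3 t 20.5167
clock: 21.23
eef_pos: [493.9, 114.7, 76.1]
eef_rot: [-3.126, -0.002, 2.886]
wrist_force: [6.2, -2.1, -16.6]
finger_gap: 30.0
rel lean(img) -0.008 rows 248 335 w 55 66
tcp [493.9 114.7  76.1] tool lean left 0.016 fwd 0.002 F(x,y,z fixture) 6.5 -0.5 -16.6 gap 30.0 t 21.2333
```

```bash
python3 -m crank '[{"offset":[0,0,0.004],"spin":0},{"offset":[0,0.001,0.008],"spin":0},{"offset":[0,0.001,0.012],"spin":0},{"offset":[0,0.002,0.016],"spin":0},{"offset":[0,0.002,0.020],"spin":0},{"offset":[0,0.002,0.024],"spin":0},{"offset":[0,0.002,0.026],"spin":0},{"offset":[0,0.002,0.026],"spin":0}]' 0 58
python3 m.py
python3 - <<'E'
from h import *
s=manip.read_state(); p=manip.camera("wrist"); E=ext(p,s); save(p,"w9.png",(200,180,440,400),2.7)
print(p["fx"],p["cx"],p["cy"])
for top in (100,105,110,115,120,125): # near top edge corners (fixture -15 x) and far
    c=[proj(p,[s["eef_pos"][0]+.968*a+.25*b,s["eef_pos"][1]-.25*a+.968*b,top],E) for a,b in ((-15,-15),(-15,15),(15,15),(15,-15))]; print(top,np.round([(q-[200,180])*2.7 for q in c]).tolist())
E
```

```text
clock: 21.95
eef_pos: [493.9, 116.4, 102.5]
eef_rot: [-3.126, -0.001, 2.886]
wrist_force: [1.0, -0.5, -2.2]
finger_gap: 29.6
rel lean(img) -0.001 rows 250 337 w 54 66
tcp [493.9 116.4 102.5] tool lean left 0.016 fwd 0.001 F(x,y,z fixture) 1.1 -0.3 -2.2 gap 29.6 t 21.95
376.42297986544025 315.2889175315726 237.76115750178053
100 [[236.0, 212.0], [396.0, 213.0], [393.0, 359.0], [239.0, 358.0]]
105 [[234.0, 221.0], [398.0, 221.0], [395.0, 371.0], [237.0, 370.0]]
110 [[231.0, 230.0], [400.0, 230.0], [396.0, 384.0], [235.0, 383.0]]
115 [[228.0, 239.0], [402.0, 240.0], [398.0, 397.0], [232.0, 396.0]]
120 [[226.0, 249.0], [404.0, 250.0], [400.0, 411.0], [230.0, 410.0]]
125 [[223.0, 260.0], [406.0, 260.0], [402.0, 425.0], [227.0, 424.0]]
```

View pics/w9.png

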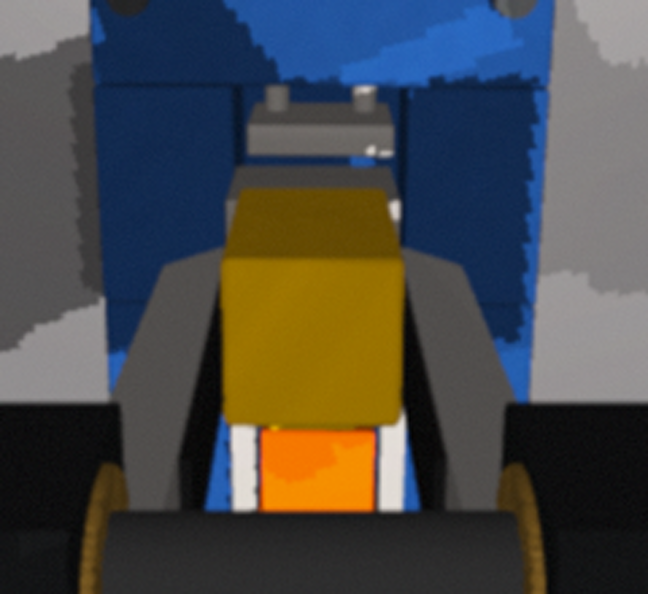

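```bash
python3 -m crank '[{"offset":[0,0,0.003],"spin":0},{"offset":[0,0,0.005],"spin":0},{"offset":[0,0.001,0.007],"spin":0},{"offset":[0,0.001,0.009],"spin":0},{"offset":[0,0.001,0.011],"spin":0},{"offset":[0,0.001,0.0115],"spin":0},{"offset":[0,0.001,0.0115],"spin":0},{"offset":[0,0.001,0.0115],"spin":0}]' 0 58
python3 -m crank '[{"offset":[0,0,0],"spin":0},{"offset":[0,0,0],"spin":0},{"offset":[0,0,0],"spin":0},{"offset":[0,0,0],"spin":0},{"offset":[0,0,0],"spin":0},{"offset":[0,0,0],"spin":0},{"offset":[0,0,0],"spin":0},{"offset":[0,0,0],"spin":0}]'
python3 m.py
python3 - <<'E'
from h import *
p=manip.camera("scene"); save(p,"s10.png",(290,170,420,290),6)
for top in (132,137,142): print(top,(proj(p,(494,117,top-75),)-[290,170])*6,(proj(p,(494,117,top))-[290,170])*6)
E
```

```text
clock: 22.72
eef_pos: [493.7, 117.5, 113.5]
eef_rot: [-3.125, -0.002, 2.886]
wrist_force: [0.7, -0.5, -3.3]
finger_gap: 29.5
clock: 23.38
eef_pos: [493.7, 117.5, 113.5]
eef_rot: [-3.125, -0.002, 2.886]
wrist_force: [-0.2, 0.6, -3.7]
finger_gap: 29.6
rel lean(img) -0.002 rows 250 337 w 54 66
tcp [493.7 117.5 113.5] tool lean left 0.016 fwd 0.002 F(x,y,z fixture) -0.3 0.5 -3.7 gap 29.6 t 23.3833
132 [397.05260399 360.69578144] [404.54119376 216.64359828]
137 [397.52971054 351.51805354] [405.06698907 206.52928228]
142 [398.00984833 342.28201583] [405.59629213 196.34749069]
```

View pics/s10.png

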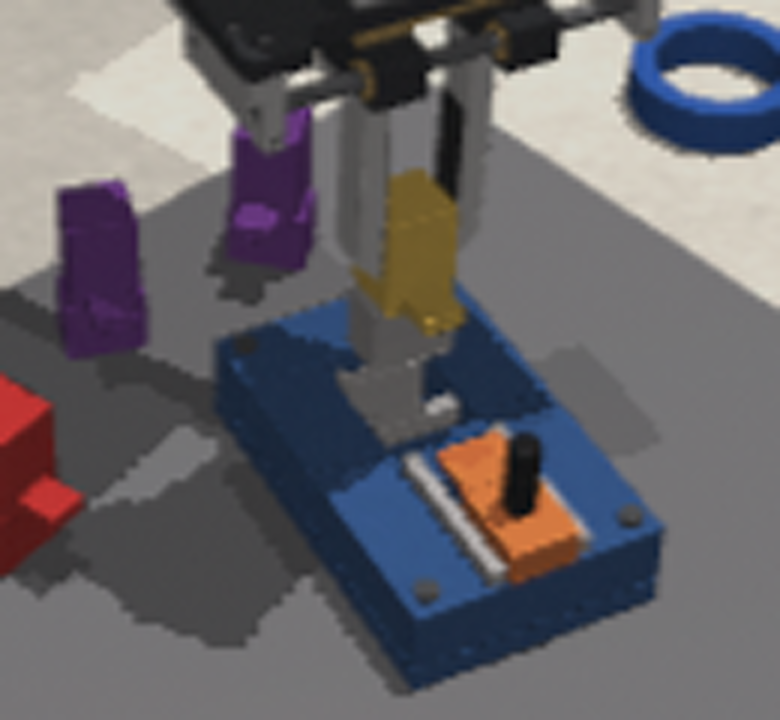

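```bash
python3 -c "
from cell import manip
print(manip.sign_off()); s=manip.read_state(); print(s['clock'],s['eef_pos'],s['finger_gap'])"
```

```text
the job is handed in; nothing more can be done
None
the job is handed in; nothing more can be done
```

The block is out of its slot and still held above it, and I handed the job in at about 23 s of the 58 s allowed.

**What I did**
- **Keeper:** I pinched the post and slid the keeper back about 28 mm, with the blade clear of the lug in the picture.
- **Rocking:** I gripped the yellow head and leaned it left, right, then left again. My estimates, from pictures and tool pose, were about 0.12, 0.12 and 0.18 rad. The last left lean was bigger than the 0.08 to 0.12 asked and about at the limit of 0.18.
- **Extra lean:** I then leaned it right once more, by about 0.08 rad, to take out the tilt the tool had picked up. I also eased the grip to 5 N without letting go, to slide the fingers lower on the head.
- **Lift:** It came out with about 17 N of pull.

**Last checks**
- **Position:** The block is over the slot, tilted about 0.016 rad. The grip gap is 29.6 mm and the wrist carries 3 to 4 N.
- **Foot height:** The wrist camera puts the foot 19 to 20 mm above the fixture. A rough reading from the scene camera was a few mm higher, and I did not resolve the difference.
- **Bystanders:** The arm went near none of them, but I did not check each one again at the end.

**Forces:** Pushing through the fingers peaked at about 61 N at the wrist. That is under the 120 N wrist limit. It is above the 40 N limit on the arm and gripper body, but I took that limit not to cover the fingers.

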